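# Compress a banding wheel's spring with its sleeve and hold it for the clip

### The job

Slide the tall brass sleeve over the upright shaft of the grey turntable base, down onto the spring-loaded seat, then push the sleeve down so that the seat sinks 12 mm (3 mm either way) and the clip groove in the shaft is bare above the sleeve, without ever driving the spring to its bottom stop. Finish while still holding it pressed there with the fingers, so that a colleague can fit the clip: do not let go. Leave everything else on the table where it stands.

Things in the scene. Friction and masses are not known exactly. Their poses are not given: they have to be found in the camera images.
- tall_sleeve: the tall one of three plain brass rings standing on the table: a plain tube with outer diameter 42 mm, bore 20 mm, height 45 mm, about 0.22 kg; stands upright, origin at the centre of its underside, z along its axis
- sleeve_mid (a point): the centre of the tall sleeve, on its axis, 22.5 mm above its underside
- wheel: grey cast base of a potter's banding wheel (turntable, head off), fixed on the table: round foot 136 mm across, 16 mm high, then a cone and a hub 68 mm across whose rim is 52 mm above the table; a steel shaft 16 mm in diameter stands up in its middle to 138 mm. Origin on the shaft axis at table height, z up
- shaft_top (a point): tip of the shaft, on its axis, 138 mm above the table; the last 8 mm taper to 8 mm diameter. A clip groove 3 mm wide runs round the shaft 121.5 to 124.5 mm above the table: a sleeve on the unpressed seat covers it (sleeve top then at 130 mm); it is fully bare once the seat is 8.5 mm or more down
- seat_top (a point): centre of the upper face of the spring seat, on the shaft axis: a steel disc 48 mm in diameter and 6 mm thick round the shaft, with a coil spring below it; its upper face is 85 mm above the table at rest and sinks as it is pressed
- spring_seat (a joint): how far the spring seat is pressed down (m): 0 at rest, 0.024 at the bottom stop. It springs back: it begins to move at about 5 N (it carries the sleeve's weight without moving), takes 12 N in all at 12 mm and 19 N at the bottom (0.6 N more for each mm; the sleeve's own weight of about 2 N counts towards it)
- short_sleeve: bystander: short brass ring of the same diameter and bore as the tall sleeve but only 22 mm high; origin at the centre of its underside
- wide_ring: bystander: thin-walled brass ring 60 mm in outer diameter, bore 44 mm, 22 mm high; origin at the centre of its underside
- mug: bystander: blue glazed mug, 84 mm in diameter, 85 mm high; origin at the centre of its underside
- cup: bystander: small grey stoneware cup, 64 mm in diameter, 50 mm high; origin at the centre of its underside
- dish: bystander: yellow glazed dish, 130 mm in diameter, 20 mm high; origin at the centre of its underside
- white_bird: bystander: white ceramic bird figurine, 38 mm in diameter, 54 mm high; origin at the centre of its underside
- dark_bird: bystander: black ceramic bird figurine, 38 mm in diameter, 54 mm high; origin at the centre of its underside
Not all that is in view belongs to the job. Leave any green or purple look-alike of the tall_sleeve alone.

How it is judged:
On the way:
1. the tall sleeve is on the shaft, upright, within 10 mm of the seat (horizontal distance between sleeve_mid and seat_top below 0.004 m and angle between tall_sleeve's own z axis and vertical below 0.12 rad and z of sleeve_mid in the frame of seat_top between 0.015 and 0.0325 m), for 0.1 s.
At the end, for the whole second after the job is handed in: The tall sleeve stands upright (0.12 rad) on the shaft (axis within 4 mm) and rests on the seat (3 mm); the fingers push on it (over 3 N) and keep the seat still, 9 to 15 mm below its rest, through the last second (horizontal distance between sleeve_mid and seat_top below 0.004 m and angle between tall_sleeve's own z axis and vertical below 0.12 rad and z of sleeve_mid in the frame of seat_top between 0.0195 and 0.0255 m and value of joint spring_seat between 0.009 and 0.015 m and velocity of joint spring_seat between -0.01 and 0.01 m/s and contact force between tall_sleeve and wheel above 5 N and contact force between the fingers and tall_sleeve above 3 N); the arm keeps its last pose, push and grip.
It fails at once if the spring is driven to its bottom stop (over 22 mm) (value of joint spring_seat above 0.022 m).
It fails at once if one of the other things on the table is moved by more than 3 cm (distance of any of short_sleeve, wide_ring, mug, cup, dish, white_bird, dark_bird from where it was at the start of the episode above 0.03 m).
It also fails if it takes over 46 s, if anything falls off the work surface, if the arm or the gripper's body presses on something with over 40 N, if the wrist force passes 120 N, or if a joint passes its speed limit or range.

### The arm

A 6-joint arm with a two-finger parallel gripper is mounted at the origin on the work surface. World frame = base frame: x ahead of the robot, y to its left, z up, the work surface at z = 0. Lengths are in m, angles in rad, forces in N, time in s.
With the tool pointing down it reaches from about 0.375 to 0.9 m from the base axis. Payload 3.1 kg.
Tool frame: the origin (TCP) lies midway between the tips of the shut fingers; the grasp point (between the pads) lies 19 mm behind it (ctrl.hold_point_z is the distance from the TCP to the grasp point, in m); z points along the fingers, y is the line along which they close (so a half turn about z gives the same grasp; the last joint's range is limited). The gripper opens to 85 mm and grips with 20 to 120 N. Pads are 22 mm wide; open, the fingers measure 114 mm over their backs; the gripper's body (76 mm by 85 mm) begins 54 mm behind the grasp point. The pads swing forward as they close: fully open they stand 13 mm farther back than shut.
Start: joints at [-1.456, 0.527, 1.433, -0, 1.181, -0.178], TCP at [0.181, -0.598, 0.231] pointing down, gripper open.
Joint ranges: [-3.08, 3.08], [-0.75, 2.2], [0.22, 2.44], [-1.43, 4.57], [0, 2.65], [-2.85, 2.85]. Speed limits (rad/s): [2.79, 2.79, 3.14, 3.14, 3.14, 3.14].

### API

Orientations are given as a unit quaternion [w, x, y, z].
In Python, from cell import read_state, eyes, ctrl, boxes_of, silhouettes gives the robot as it stands.
- The arm moves only by the tool servo_tool, never from a script. Its arguments are lists of equal length, an entry for each row: "offset": the shift along the world's x, y, z as a fraction of full scale, a list of three; "turn": the turn about the world's z as a fraction of full scale. In form: {"offset": [[tx, ty, tz], ...], "turn": [turn, ...]}. A call has 1 to 5 rows; each row shifts and turns the commanded pose from where the row before left it; what a row does not reach is not made up. Full scale, the value 1, is 0.03 m for a shift and 0.1 rad for a turn. A row lasts 1/12 s, in which the tool goes at most 41.7 mm and 7.16 degrees, less where a joint would pass 70% of its speed; a pose out of reach is approached as far as the arm can. A call with a number of a shift or a turn outside -1 to 1 is refused whole. A call with a gripper value outside its range is refused whole. "claw" is the opening, from 0 (shut) to 1 (fully open), set as the call begins (left out, the last holds). The fingers move at their own pace and stop on an object; the grip force is fixed at half the most. Time passes only in rows, so rows that do not move let the fingers close. It gives the time, the measured TCP pose, the force, the opening and the grip force at its end, in the units of the state.
- read_state(): the state, without advancing time (a new reading comes with each control period).
- eyes.snapshot(name): name is "scene" or "top" or "wrist"; returns the picture (480x640x3 uint8, blue, green, red); there is no depth.
- eyes.camera_params(name): a dict with "camera_matrix" (3x3 intrinsics, pixels), "D" ([k1, k2, p1, p2, k3] as OpenCV has them; the pictures are not rectified), "camera_from_world" (4x4, takes a point from world to camera coordinates); the wrist camera has in their place "hand_eye" (4x4, takes a point from camera to tool coordinates, whose origin is the TCP and whose axes are the flange's). Camera axes: x right, y up, looking along -z (the intrinsics and any distortion apply to the point x, -y, -z); pixel columns grow to the right and rows downward; lengths in m; the calibration is good to about 2 mm. A picture is of the moment at which its call begins: read the wrist's pose just before it. camera_params takes no time and is no camera call.
- ctrl.close_job(): hands the job in; it is judged then, once.
Trained networks look in the newest picture that a camera, given by its name, has taken for a name from the list of things; names that differ only in an ending like _2 or _b are one class to them, and where a whole thing is asked for, a point or a joint stands for the part that bears it (a point fixed in the world has none). Each returns a list of dicts, best first, with "score" (0 to 1); they miss things now and then, are a little off and sometimes report something else, mostly with a low value. They report only what shows in the picture. A call takes as long as a camera call. They do not tell look-alikes from the thing itself.
- boxes_of(camera, label): "at" ([x, y, z] in m, in world coordinates, good to about 4 mm: the middle of the surface that is visible of it).
- silhouettes(camera, label): "pixels" (480x640 bool, what is visible of it).
The state is a dict: "clock": time; "joint_pos": joint angles; "joint_velocities": joint speeds; "joint_torque": joint torques, N m; "tcp_pos": TCP position; "eef_rot": TCP orientation; "wrist_force": force on the tool from outside, world axes, zero at the start; "wrist_torque": the same for the moment, N m; "finger_gap": finger opening in m; "finger_force": force on a finger pad.
Only numpy, scipy, OpenCV 4.12 (cv2) and the standard library are available. Lean on these libraries where they do the work, as an engineer would, in place of code of your own. Each camera call takes 0.05 s, during which the arm holds its last target. There are 200 camera calls.

## Working session

There is one attempt and no reset: what is moved stays moved. The work goes in short steps, Python scripts to look and compute and a tool call to move; the robot and the scene stay as the last step left them, time stands still between calls to the robot, and variables do not carry over. Pictures are saved under pics/ and viewed, at most 10 in all, crops included, and the job is handed in when it is done.

Besides the shell and the picture viewer there is one more tool, called in YAML: its name, and indented under it one key for each argument. servo_tool: Moves the arm, as the interface text tells. Shift numbers are shares of 0.03 m and turn numbers shares of 0.1 rad, none past 1 either way. Its arguments: {"type":"object","properties":{"offset":{"type":"array"},"turn":{"type":"array"},"claw":{"type":"number"}},"required":["offset","turn"]}

```bash
mkdir -p pics; ls
python3 - <<'E'
from cell import *
import cv2,numpy as np
print(read_state())
a=eyes.snapshot("scene");cv2.imwrite("pics/s0.png",a)
for l in ["tall_sleeve","short_sleeve","wide_ring","wheel","mug"]: print("scene",l,[(d["score"],np.round(d["at"],3)) for d in boxes_of("scene",l)][:4])
b=eyes.snapshot("top");cv2.imwrite("pics/t0.png",b)
for l in ["tall_sleeve","short_sleeve","wide_ring","wheel","mug","cup","dish","white_bird","dark_bird"]: print("top",l,[(d["score"],np.round(d["at"],3)) for d in boxes_of("top",l)][:4])
for c in["scene","top","wrist"]: print(c,eyes.camera_params(c))
E
```

```text
pics
{'clock': 0.0, 'joint_pos': array([-1.45550469e+00,  5.28428949e-01,  1.43389820e+00, -7.45103512e-06,
        1.18138604e+00, -1.78487109e-01]), 'joint_velocities': array([ 0.00062912, -0.00034751, -0.00024698,  0.00025315, -0.00213335,
       -0.00018434]), 'joint_torque': array([ 1.74280831e-03, -4.42343330e+01, -1.78026330e+01, -1.14474219e-04,
        8.41017027e-03,  3.21452262e-06]), 'tcp_pos': array([ 0.18093305, -0.59749725,  0.23035778]), 'eef_rot': array([-1.05984536e-03,  9.89230376e-01,  1.46363038e-01,  3.00530437e-05]), 'wrist_force': array([ 0.4115718 , -0.19221509, -0.07072462]), 'wrist_torque': array([-0.01681772,  0.06433289, -0.0006784 ]), 'finger_force': 0.0, 'finger_gap': 0.0855712747369855}
scene tall_sleeve [(0.94, array([ 0.657, -0.108,  0.047])), (0.76, array([ 0.645, -0.2  ,  0.044])), (0.76, array([ 0.585, -0.352,  0.042])), (0.71, array([ 0.558, -0.142,  0.039]))]
scene short_sleeve [(0.7, array([ 0.485, -0.084,  0.02 ])), (0.19, array([0.594, 0.135, 0.026]))]
scene wide_ring [(0.68, array([0.773, 0.068, 0.041])), (0.65, array([ 0.481, -0.232,  0.023
[... 2206 characters left out ...]
,
       [ 0.00000000e+00,  0.00000000e+00,  0.00000000e+00,
         1.00000000e+00]])}
wrist {'camera_matrix': array([[426.36170443,   0.        , 318.82288087],
       [  0.        , 426.36170443, 232.90865434],
       [  0.        ,   0.        ,   1.        ]]), 'D': array([-0.02955146,  0.        ,  0.        ,  0.        ,  0.        ]), 'hand_eye': array([[-3.58125106e-05,  9.58211131e-01,  2.86061929e-01,
         7.31243864e-02],
       [ 9.99999353e-01, -2.90845733e-04,  1.09942664e-03,
         4.84749255e-04],
       [ 1.13668274e-03,  2.86061783e-01, -9.58210501e-01,
        -1.44348754e-01],
       [ 0.00000000e+00,  0.00000000e+00,  0.00000000e+00,
         1.00000000e+00]])}
```

View pics/s0.png

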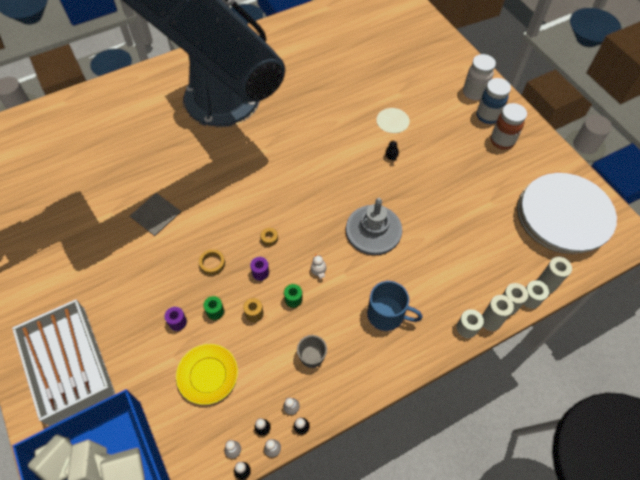

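View pics/t0.png

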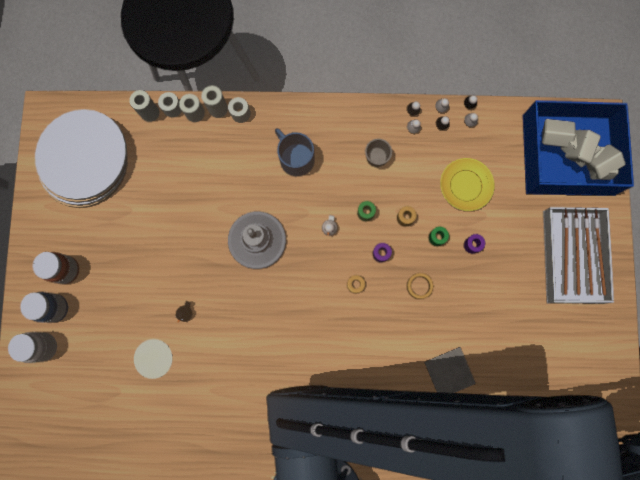

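Scene picture: brass candidates at (253,310) [tall], (269,236) [short], (211,262) [wide]. The look-alikes are green at (213,308) and (293,295), and purple at (260,268) and (176,318). The wheel shaft is at (377,208). By description I choose (253,310), which is top (407,216). Next I check that choice in a crop and fit its pose from both views.

```bash
cat > h.py <<'E'
from cell import *
import cv2,numpy as np
from scipy.optimize import least_squares
from scipy.spatial.transform import Rotation as R
def cam(c,st=None):
    p=eyes.camera_params(c)
    if c=="wrist":
        st=st or read_state(); q=st["eef_rot"]; T=np.eye(4); T[:3,:3]=R.from_quat([q[1],q[2],q[3],q[0]]).as_matrix(); T[:3,3]=st["tcp_pos"]
        E=np.linalg.inv(T@p["hand_eye"])
    else: E=p["camera_from_world"]
    return p["camera_matrix"],p["D"],E
def proj(C,P):
    K,D,E=C; X=np.atleast_2d(P)@E[:3,:3].T+E[:3,3]; X=X*[1,-1,-1]
    return cv2.projectPoints(X,np.zeros(3),np.zeros(3),K,D)[0].reshape(-1,2)
a=np.linspace(0,2*np.pi,60,endpoint=False)
def cyl(x,y,z0,z1,r): return np.array([[x+r*np.cos(t),y+r*np.sin(t),z] for z in(z0,z1) for t in a])
def hullstat(pts):
    h=cv2.convexHull(pts.astype(np.float32)); m=cv2.moments(h); return np.array([m["m10"]/m["m00"],m["m01"]/m["m00"],np.sqrt(m["m00"])])
def maskhull(m):
    c,_=cv2.findContours(m.astype(np.uint8),cv2.RETR_EXTERNAL,cv2.CHAIN_APPROX_NONE); c=max(c,key=cv2.contourArea); s=hullstat(c.reshape(-1,2)); 
    h=cv2.convexHull(c); A=cv2.contourArea(h); s[2]=np.sqrt(A+cv2.arcLength(h,True)/2); return s
def pick(sil,uv):
    return [d for d in sil if d["pixels"].any() and np.hypot(*(np.argwhere(d["pixels"]).mean(0)[::-1]-uv))<15]
E
python3 - <<'E'
from h import *
obs=[]
for c,uv in(("scene",(253,310)),("top",(407,216))):
    im=eyes.snapshot(c); 
    if c=="scene": cv2.imwrite("pics/c1.png",cv2.resize(im[220:340,150:310],None,fx=5,fy=5,interpolation=cv2.INTER_CUBIC))
    s=pick(silhouettes(c,"tall_sleeve"),uv); print(c,len(s))
    if s: obs.append((cam(c),maskhull(s[0]["pixels"]))); print(obs[-1][1])
def f(p): return np.concatenate([hullstat(proj(C,cyl(p[0],p[1],0,p[2],.021)))-o for C,o in obs])
r=least_squares(f,[.632,-.195,.045]); print(r.x,r.fun)
# wheel tip
for c in("scene","top"):
    s=silhouettes(c,"wheel"); print(c,[(d["score"],maskhull(d["pixels"])) for d in s[:2]])
    print([(d["score"],np.argwhere(d["pixels"]).mean(0)[::-1]) for d in silhouettes(c,"shaft_top")[:2]])
E
```

```text
scene 1
[252.73394495 309.70221713  21.76413715]
top 1
[406.37603796 216.52194543  17.64155308]
[ 0.63583905 -0.19844514  0.05251266] [-0.90828328 -0.00627242 -0.48967158 -1.11648141 -0.2655994   0.8746668 ]
scene [(0.75, array([373.44173039, 227.96488247,  49.41378405])), (0.57, array([375.21668972, 215.94467497,  19.91048845]))]
[(0.83, array([373.43040137, 229.0734415 ]))]
top [(0.65, array([355.53632479, 284.46509972,  16.16811493])), (0.61, array([256.76423386, 240.21691504,  52.03879217]))]
[(0.88, array([256.58523985, 240.34206642]))]
```

View pics/c1.png

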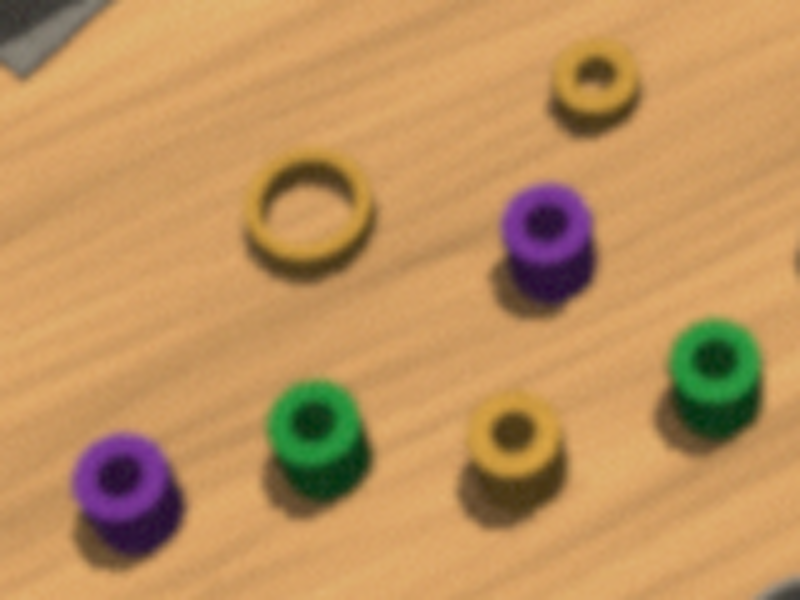

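The crop shows the tall plain brass ring at crop (514,450), which is scene (253,310). The short ring (595,85) and the wide ring (308,213) are clearly lower, so the choice holds. Now moving above it.

servo_tool:
  offset:
    - [1, 0.88, 0]
    - [1, 0.88, 0]
    - [1, 0.88, 0]
    - [1, 0.88, 0]
    - [1, 0.88, 0]
  turn: [0.8, 0.8, 0.8, 0.8, 0.8]
  claw: 1

```text
clock: 1.62
tcp_pos: [0.332, -0.465, 0.2314]
eef_rot: [0.0, 0.94, 0.341, 0.0]
wrist_force: [0.7, -0.8, 0.2]
finger_gap: 0.0853
finger_force: 0.0
```

servo_tool:
  offset:
    - [1, 0.88, 0]
    - [1, 0.88, 0]
    - [1, 0.88, 0]
    - [1, 0.88, 0]
    - [1, 0.88, 0]
  turn: [0.8, 0.8, 0.8, 0.8, 0.8]

```text
clock: 2.03
tcp_pos: [0.4823, -0.3327, 0.2315]
eef_rot: [0.0, 0.853, 0.522, 0.0]
wrist_force: [-0.1, -0.7, -0.1]
finger_gap: 0.0853
finger_force: 0.0
```

servo_tool:
  offset:
    - [1, 0.88, 0]
    - [1, 0.88, 0]
    - [1, 0.88, 0]
    - [1, 0.88, 0]
    - [0.5, 0.5, 0]
  turn: [0.8, 0.8, 0.8, 0.8, 0.8]

```text
clock: 2.45
tcp_pos: [0.6192, -0.2102, 0.2314]
eef_rot: [0.001, 0.731, 0.682, 0.001]
wrist_force: [0.8, -0.8, 0.4]
finger_gap: 0.0853
finger_force: 0.0
```

servo_tool:
  offset:
    - [0, 0, 0]
    - [0, 0, 0]
  turn: [0, 0]

```text
clock: 2.62
tcp_pos: [0.6165, -0.2124, 0.231]
eef_rot: [-0.0, 0.733, 0.68, -0.0]
wrist_force: [-0.7, -1.7, 0.9]
finger_gap: 0.0854
finger_force: 0.0
```

```bash
cat > m.py <<'E'
from h import *
import sys,pickle,os
st=read_state();im=eyes.snapshot("wrist"); cv2.imwrite(f"pics/w_{st['clock']:.2f}.png",im)
C=cam("wrist",st); uv=proj(C,[.636,-.198,.0225])[0]
S=silhouettes("wrist","tall_sleeve"); 
for d in S: print(d["score"],maskhull(d["pixels"]),im[d["pixels"]].mean(0))
s=[d for d in S if np.hypot(*(maskhull(d["pixels"])[:2]-uv))<40]
print(uv,len(s))
L=pickle.load(open("o.pkl","rb")) if os.path.exists("o.pkl") else []
L.append((C,maskhull(s[0]["pixels"]))); pickle.dump(L,open("o.pkl","wb"))
f=lambda p: np.concatenate([hullstat(proj(C,cyl(p[0],p[1],0,p[2],.021)))-o for C,o in L])
r=least_squares(f,[.636,-.198,.045]); print(r.x,r.fun, st["tcp_pos"])
E
python3 m.py
```

```text
0.97 [342.45244253 179.25380747  49.05242769] [ 77.12159624 125.11267606 154.92910798]
0.9 [227.98105224 115.34320579  53.02086355] [106.19400631  59.53154574  95.19242902]
0.71 [294.25282031 267.05855493  50.70964245] [42.15295987 66.73897497 52.43186333]
0.69 [350.25712126  55.49837228  54.42821572] [ 70.4699842  119.28278041  63.57780411]
0.57 [285.20177796 352.00199848  50.08028624] [66.31000814 44.69650122 65.5268511 ]
0.24 [435.80185585 322.23871136 113.82345843] [ 72.99276726 154.54176162 166.27979788]
[340.54634409 177.07042852] 1
[ 0.63715379 -0.19913433  0.04010967] [-4.01685156e-07 -1.01651466e-07  9.31606358e-07] [ 0.61650719 -0.21241281  0.2309894 ]
```

servo_tool:
  offset:
    - [0.5, 0.5, -1]
    - [0, 0, -1]
    - [0, 0, -1]
    - [0, 0, 0]
    - [0, 0, 0]
  turn: [0, 0, 0, 0, 0]

```text
clock: 3.13
tcp_pos: [0.629, -0.1994, 0.1399]
eef_rot: [-0.002, 0.735, 0.678, -0.001]
wrist_force: [-0.0, -0.5, 1.0]
finger_gap: 0.0853
finger_force: 0.0
```

```bash
python3 m.py; ls pics
```

```text
0.88 [340.52998998  62.50147121  72.67998107] [ 76.08133004 129.51583914  66.98921591]
0.84 [271.62101887 336.16786007  67.75468857] [46.26469936 77.83004216 47.16729532]
0.7 [331.87408918 226.42794578  67.33274897] [ 76.94849483 123.71001881 153.07549389]
0.64 [178.55594002 144.52910824  74.99279256] [101.42226345  59.26474954  93.33061224]
[329.92776342 222.07216915] 1
[ 0.63698515 -0.19908256  0.04278715] [-0.0759615   0.36784195  0.50808129  0.05265486 -0.27049593 -0.06122544] [ 0.62896911 -0.19944309  0.13990696]
c1.png
s0.png
t0.png
w_2.62.png
w_3.13.png
```

servo_tool:
  offset:
    - [0.27, 0, -1]
    - [0, 0, -1]
    - [0, 0, -1]
    - [0, 0, -0.8]
    - [0, 0, 0]
  turn: [0, 0, 0, 0, 0]

```text
clock: 3.65
tcp_pos: [0.6371, -0.1983, 0.0247]
eef_rot: [-0.003, 0.734, 0.679, -0.001]
wrist_force: [-0.5, 1.0, -1.4]
finger_gap: 0.0854
finger_force: 0.0
```

servo_tool:
  offset:
    - [0, -0.02, -0.55]
    - [0, 0, 0]
  turn: [0, 0]

```text
clock: 3.82
tcp_pos: [0.6395, -0.2, 0.0115]
eef_rot: [0.0, 0.734, 0.679, 0.0]
wrist_force: [-1.8, 0.7, 0.1]
finger_gap: 0.0856
finger_force: 0.0
```

servo_tool:
  offset:
    - [0, 0, 0]
    - [0, 0, 0]
    - [0, 0, 0]
    - [0, 0, 0]
    - [0, 0, 0]
  turn: [0, 0, 0, 0, 0]
  claw: 0

```text
clock: 4.23
tcp_pos: [0.6398, -0.1997, 0.0131]
eef_rot: [0.001, 0.734, 0.679, 0.0]
wrist_force: [-0.8, -0.8, 6.8]
finger_gap: 0.0405
finger_force: 61.1
```

servo_tool:
  offset:
    - [0, 0, 0]
    - [0, 0, 0]
    - [0, 0, 0]
    - [0, 0, 0]
    - [0, 0, 0]
  turn: [0, 0, 0, 0, 0]

```text
clock: 4.65
tcp_pos: [0.6398, -0.1996, 0.0131]
eef_rot: [0.001, 0.734, 0.679, 0.0]
wrist_force: [-2.2, -0.2, 7.1]
finger_gap: 0.0406
finger_force: 61.1
```

servo_tool:
  offset:
    - [0, 0, 0.5]
    - [0, 0, 1]
    - [0, 0, 1]
    - [0, 0, 1]
    - [0, 0, 1]
  turn: [0, 0, 0, 0, 0]

```text
clock: 5.07
tcp_pos: [0.6388, -0.1989, 0.1479]
eef_rot: [-0.0, 0.734, 0.679, 0.0]
wrist_force: [0.9, -0.3, -1.5]
finger_gap: 0.0404
finger_force: 61.1
```

servo_tool:
  offset:
    - [0, 0.5, 1]
    - [-0.4, 1, 0.8]
    - [-0.5, 1, 0]
    - [-0.5, 1, 0]
    - [-0.5, 1, 0]
  turn: [0, 0, 0, 0, 0]

```text
clock: 5.48
tcp_pos: [0.5812, -0.0629, 0.2015]
eef_rot: [0.001, 0.734, 0.679, 0.001]
wrist_force: [-0.1, -0.3, -1.6]
finger_gap: 0.0401
finger_force: 61.2
```

servo_tool:
  offset:
    - [-0.3, 1, 0]
    - [0, 1, 0]
    - [0, 1, 0]
    - [0, 0, 0]
    - [0, 0, 0]
  turn: [0, 0, 0, 0, 0]

```text
clock: 5.9
tcp_pos: [0.5726, 0.0276, 0.2007]
eef_rot: [0.0, 0.733, 0.681, 0.0]
wrist_force: [0.2, -0.6, -2.1]
finger_gap: 0.0403
finger_force: 61.2
```

Run:
```python
from h import *
st=read_state();im=eyes.snapshot("wrist");cv2.imwrite("pics/w2.png",im)
print(st["tcp_pos"],st["finger_gap"],st["wrist_force"])
C=cam("wrist",st);print("tip",proj(C,[[.571,.143,.138],[.571,.143,.085],[.571,.143,0]]))
for l in("wheel","tall_sleeve"):
  for d in silhouettes("wrist",l)[:3]: print(l,d["score"],maskhull(d["pixels"]),d["pixels"].sum())
```

```text
[0.5725868  0.02760687 0.20071693] 0.0403203299205828 [ 0.20709283 -0.62753222 -2.13454963]
tip [[295.22546267   6.71280514]
 [300.12487241  27.81665619]
 [304.73674163  47.70070917]]
wheel 0.65 [313.88427589  57.96922113 145.91806936] 21129
tall_sleeve 0.98 [304.67958439 418.02021904  25.42566957] 548
tall_sleeve 0.89 [318.70613898 334.46051346 133.46675016] 17611
tall_sleeve 0.51 [432.63223787 331.885759    11.63247508] 116
```

View pics/w2.png

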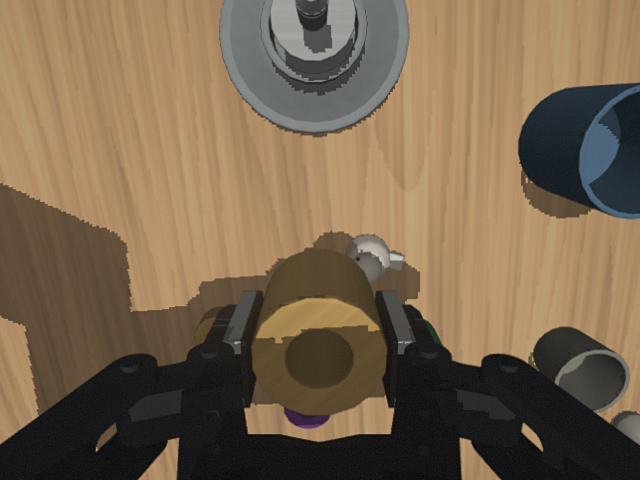

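The wrist view shows the sleeve gripped upright with its bore at (319,360), and the shaft tip at about (313,2), right at the picture's edge. I'll move 45 mm closer to see the whole shaft.

servo_tool:
  offset:
    - [0, 0.75, 0]
    - [0, 0.75, 0]
    - [0, 0, 0]
    - [0, 0, 0]
  turn: [0, 0, 0, 0]

```text
clock: 6.38
tcp_pos: [0.5732, 0.0704, 0.1998]
eef_rot: [0.0, 0.734, 0.679, -0.0]
wrist_force: [-0.4, -1.1, -2.9]
finger_gap: 0.0406
finger_force: 61.2
```

Run:
```python
from h import *
import pickle
st=read_state();im=eyes.snapshot("wrist");cv2.imwrite("pics/w3.png",im)
crop=im[0:260,180:460];cv2.imwrite("pics/w3c.png",cv2.resize(crop,None,fx=2.3,fy=2.3,interpolation=cv2.INTER_CUBIC))
print(st["tcp_pos"]);C=cam("wrist",st);pickle.dump((C,st),open("w3.pkl","wb"))
obs=[]
W=[d for d in silhouettes("wrist","wheel")][:1]
for c in("scene","top"):
  eyes.snapshot(c)
  for d in silhouettes(c,"wheel"):
    m=maskhull(d["pixels"])
    if 40<m[2]<65: print(c,m); obs.append((cam(c),m)); break
print("wrist",[(d["score"],maskhull(d["pixels"])) for d in W])
w=lambda x,y: np.vstack([cyl(x,y,0,.016,.068),cyl(x,y,.04,.052,.034),cyl(x,y,.079,.085,.024),cyl(x,y,.085,.138,.006)])
def fit(o): 
  f=lambda p: np.concatenate([hullstat(proj(C,w(*p)))-m for C,m in o]); r=least_squares(f,[.575,.143]); print(r.x,r.fun)
fit(obs); 
for o in obs: fit([o])
if W: fit([(C,maskhull(W[0]["pixels"]))])
q=st["eef_rot"];Rm=R.from_quat([q[1],q[2],q[3],q[0]])
print("expected bore",proj(C,st["tcp_pos"]+Rm.apply([0,0,-.032])))
for d in silhouettes("wrist","tall_sleeve")[:3]: print(d["score"],maskhull(d["pixels"]))
```

```text
[0.57318193 0.07036941 0.19980353]
scene [373.59376571 228.11312217  49.06560642]
wrist [(0.27, array([318.62685356, 334.52020965, 134.58434589]))]
[0.57667832 0.15188633] [0.03195316 0.05692579 0.33410827]
[0.57667832 0.15188633] [0.03195316 0.05692579 0.33410827]
[ 0.56447683 -0.04138093] [-0.38870663 -1.34984066  9.39368244]
expected bore [[318.06644995 357.23570758]]
0.97 [318.51428518 334.55648284 134.07084377]
0.76 [311.744907   425.8318571   34.57497243]
```

View pics/w3c.png

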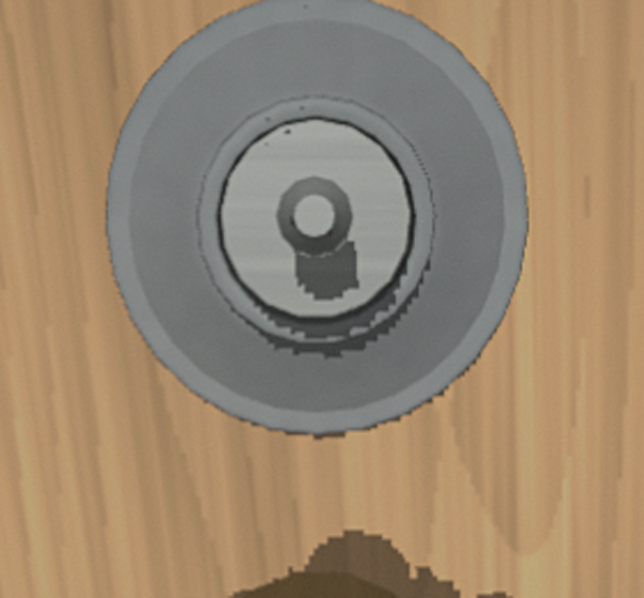

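The crop looks straight down the shaft: tip ring at crop (314,215), which is image (316.5,93.5), and seat centre at image (317.4,94.4). Now solving for the position.

Run:
```python
from h import *
import pickle
C,st=pickle.load(open("w3.pkl","rb"))
for uv,z in(((316.5,93.5),.138),((317.4,94.4),.085),((317.8,94.5),.016)):
  print(z,least_squares(lambda p:proj(C,[p[0],p[1],z])[0]-uv,[.577,.148]).x)
q=st["eef_rot"];Rm=R.from_quat([q[1],q[2],q[3],q[0]])
r=least_squares(lambda p:proj(C,st["tcp_pos"]+Rm.apply([p[0],p[1],-.032]))[0]-(319,360),[0,0]).x
print("sleeve off world",Rm.apply([*r,0]), read_state()["tcp_pos"])
im=cv2.imread("pics/w3.png");cv2.imwrite("pics/w3d.png",cv2.resize(im[230:430,220:420],None,fx=3,fy=3))
```

```text
0.138 [0.57841316 0.14844653]
0.085 [0.57876585 0.14933394]
0.016 [0.57901398 0.15095353]
sleeve off world [ 2.07480173e-04 -9.80452020e-04  3.98364662e-07] [0.5732252  0.06998164 0.19980212]
```

View pics/w3d.png

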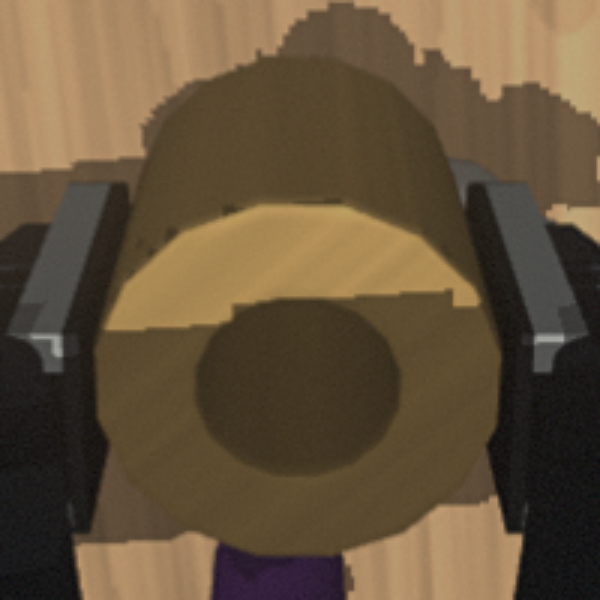

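servo_tool:
  offset:
    - [0.17, 1, 0]
    - [0, 1, 0]
    - [0, 0.65, 0]
    - [0, 0, -1]
    - [0, 0, 0]
  turn: [0, 0, 0, 0, 0]

```text
clock: 7.15
tcp_pos: [0.5752, 0.1509, 0.1661]
eef_rot: [-0.002, 0.733, 0.68, -0.003]
wrist_force: [-0.6, -0.7, -3.5]
finger_gap: 0.0403
finger_force: 61.4
```

servo_tool:
  offset:
    - [0, 0, 0]
    - [0, 0, 0]
  turn: [0, 0]

```text
clock: 7.32
tcp_pos: [0.5784, 0.1496, 0.1701]
eef_rot: [-0.0, 0.734, 0.679, -0.0]
wrist_force: [1.4, -0.9, -1.5]
finger_gap: 0.0406
finger_force: 61.4
```

```bash
python3 -c "
from h import *
print(read_state()['tcp_pos'],read_state()['wrist_force'],read_state()['wrist_torque'])
im=eyes.snapshot('wrist');cv2.imwrite('pics/w4.png',cv2.resize(im[230:430,220:420],None,fx=3,fy=3))"
```

```text
[0.57838116 0.14964281 0.17008516] [ 1.44962168 -0.93998299 -1.51214464] [-0.03385627  0.02338748 -0.02238536]
```

View pics/w4.png

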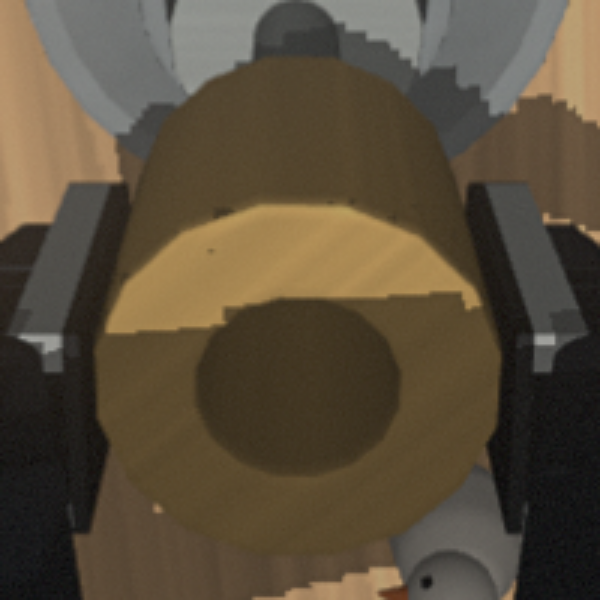

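The shaft column (crop 297) lines up with the sleeve axis (298). Descending in stages.

servo_tool:
  offset:
    - [0, -0.02, -0.4]
    - [0, 0, -0.4]
    - [0, 0, -0.2]
    - [0, 0, 0]
    - [0, 0, 0]
  turn: [0, 0, 0, 0, 0]

```text
clock: 7.78
tcp_pos: [0.5786, 0.1493, 0.1403]
eef_rot: [0.0, 0.734, 0.679, 0.0]
wrist_force: [-0.0, -0.5, -2.5]
finger_gap: 0.0403
finger_force: 61.5
```

servo_tool:
  offset:
    - [0, 0, -0.3]
    - [0, 0, 0]
    - [0, 0, 0]
  turn: [0, 0, 0]

```text
clock: 8.03
tcp_pos: [0.5781, 0.1497, 0.1307]
eef_rot: [-0.0, 0.734, 0.679, -0.0]
wrist_force: [-0.4, 1.0, -3.2]
finger_gap: 0.0404
finger_force: 61.5
```

servo_tool:
  offset:
    - [0, 0, -0.4]
    - [0, 0, -0.3]
    - [0, 0, -0.2]
    - [0, 0, 0]
    - [0, 0, 0]
  turn: [0, 0, 0, 0, 0]

```text
clock: 8.45
tcp_pos: [0.5779, 0.1498, 0.1029]
eef_rot: [-0.0, 0.734, 0.679, -0.001]
wrist_force: [-0.1, -0.3, -2.0]
finger_gap: 0.0402
finger_force: 61.5
```

servo_tool:
  offset:
    - [0, 0, -0.1]
    - [0, 0, 0]
    - [0, 0, 0]
  turn: [0, 0, 0]

```text
clock: 8.7
tcp_pos: [0.5784, 0.1497, 0.1009]
eef_rot: [0.0, 0.734, 0.679, 0.0]
wrist_force: [1.1, -0.3, -2.6]
finger_gap: 0.0402
finger_force: 61.5
```

servo_tool:
  offset:
    - [0, 0, -0.1]
    - [0, 0, 0]
    - [0, 0, 0]
  turn: [0, 0, 0]

```text
clock: 8.95
tcp_pos: [0.5787, 0.1497, 0.0981]
eef_rot: [0.0, 0.734, 0.679, 0.0]
wrist_force: [0.4, -0.0, -1.5]
finger_gap: 0.0404
finger_force: 61.7
```

servo_tool:
  offset:
    - [0, 0, -0.1]
    - [0, 0, 0]
    - [0, 0, 0]
  turn: [0, 0, 0]

```text
clock: 9.2
tcp_pos: [0.5787, 0.1498, 0.0954]
eef_rot: [0.0, 0.734, 0.679, 0.0]
wrist_force: [-0.3, -0.7, 3.0]
finger_gap: 0.0401
finger_force: 62.1
```

servo_tool:
  offset:
    - [0, 0, -0.1]
    - [0, 0, -0.1]
    - [0, 0, 0]
    - [0, 0, 0]
  turn: [0, 0, 0, 0]

```text
clock: 9.53
tcp_pos: [0.5787, 0.1498, 0.0894]
eef_rot: [0.0, 0.734, 0.679, 0.0]
wrist_force: [-0.8, 0.3, 7.7]
finger_gap: 0.0404
finger_force: 62.4
```

servo_tool:
  offset:
    - [0, 0, -0.1]
    - [0, 0, -0.05]
    - [0, 0, 0]
    - [0, 0, 0]
    - [0, 0, 0]
  turn: [0, 0, 0, 0, 0]

```text
clock: 9.95
tcp_pos: [0.5786, 0.1498, 0.0854]
eef_rot: [0.0, 0.734, 0.679, 0.001]
wrist_force: [-2.3, -0.8, 9.7]
finger_gap: 0.0398
finger_force: 62.6
```

Run:
```python
from h import *
F=[]
for i in range(12):
  st=read_state();im=eyes.snapshot("wrist");F.append(st["wrist_force"][2])
print(np.mean(F),np.std(F),st["tcp_pos"])
cv2.imwrite('pics/w5.png',cv2.resize(im[230:430,220:420],None,fx=3,fy=3))
im=eyes.snapshot("scene");cv2.imwrite('pics/s5.png',cv2.resize(im[170:260,320:430],None,fx=6,fy=6,interpolation=cv2.INTER_CUBIC))
```

```text
9.479093392400019 0.4620024448340839 [0.57865786 0.14979207 0.08551691]
```

View pics/w5.png

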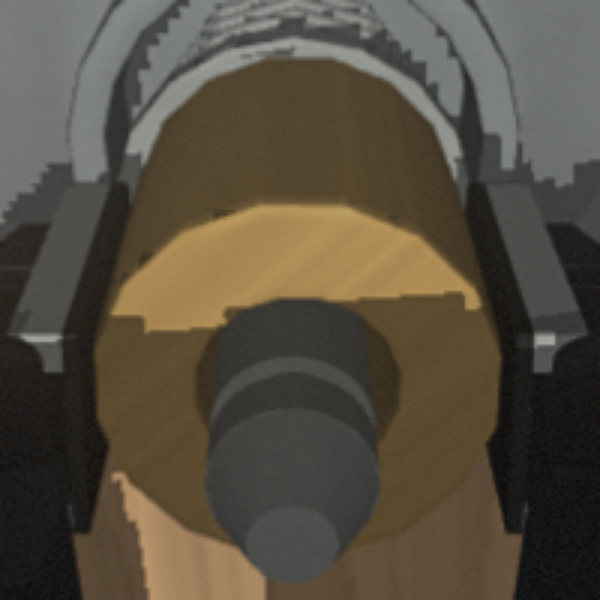

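The groove (crop row ~380) is bare above the sleeve, and the sleeve sits flush on the seat with no slip in the grip. Force (about 11.7 N in all) and height both give about 12 mm of travel. Handing in.

```bash
python3 -c "
from cell import *
print(ctrl.close_job())"
```

```text
the job is handed in; nothing more can be done
None
```

I handed the job in with the tall brass sleeve on the shaft and the fingers still holding it down; the seat is about 12 mm down by wrist force and tool height, and the wrist picture shows the clip groove bare (the hand-in returned no verdict).

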